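# Draw the tube-top camera out to the fourth row

## Task

The camera that checks the caps of the sample tubes is parked on its telescoping arm. Push the lock button on top of the sleeve fully down to free the arm, then take the camera by its knob, draw the arm out to 80 mm (the fourth line of the scale on the bar level with the mouth of the sleeve) and hold it there against its return spring; finish while still holding it, and leave the racks and the other things on the bench as they stand.

Things in the scene. Friction and masses are not known exactly. Their poses are not given: they have to be found in the camera images.
- stand: Camera stand, fixed to the bench. Origin: on the bench surface below the arm's centre line; +x is the level direction in which the arm draws out, z up. Grey base plate 330 x 150 x 10 mm (x -130 to +200 mm), a post at x = -80 mm and on it the aluminium sleeve (outer tube): x -130 to +20 mm, 38 mm wide, its top 208 mm above the bench.
- mouth (a point): Top edge of the sleeve's mouth (stand x = +20 mm, 208 mm above the bench). A steel bar 26 mm wide slides out of it; dark lines across the bar, 20 mm apart, come out of the mouth one after another as the arm is drawn: the first is level with the mouth at 20 mm, the fourth at 80 mm.
- button_top (a point): Centre of the top of the lock button, a black round sprung plunger 22 mm across on top of the sleeve, 12 mm behind stand x = 0 (32 mm behind the mouth). Standing out, its top is 228 mm above the bench, 14 mm above the 32 mm metal ring around it; it travels 8 mm straight down.
- lock_button (a joint): How far the lock button is pressed, m: 0 standing out, 0.008 fully down (bottomed, still 6 mm above the ring). About 2 N starts it, 6 N bottoms it. Below about 0.004 it locks the arm; once the arm has sprung out, the button stays down at about 0.004 by itself.
- draw (a joint): How far the arm is drawn out, m: 0 parked and locked, end stop at 0.105. When the button is pressed through, the spring inside pushes the arm out by itself to about 0.012 to 0.015 in half a second, which keeps it unlocked once the button is let go; drawn farther, the spring pulls it back with 100 N per m (about 6.5 N at 0.080): let go, it runs back.
- knob_top (a point): Centre of the top of the pull knob on the camera, which moves with the arm: an upright black round knob 26 mm across and 42 mm tall on the camera's flat top; parked, it stands at stand x = 75 mm (87 mm ahead of the button), its top 250 mm above the bench.
- camera_arm: The sliding arm with the camera and knob on its end: grey housing 50 mm along the arm, 58 mm across, its flat top 208 mm above the bench, the lens below it reaching down to 134 mm above the bench, over the front rack. Origin: on the lens axis, 61 mm below the knob's top; axes as the stand's.
- rack_front: Loose wire rack of 5 x 5 capped tubes, 106 x 106 mm, caps up to 98 mm above the bench, standing on the stand's base plate under the camera's path. Origin: centre of its underside. To be left alone.
- rack_side: Loose green wire rack of tubes, 106 x 86 x 88 mm, away from the stand. Origin: centre of its underside. To be left alone.
- jar: Loose clear jar with white lid, 60 mm across, 68 mm tall, beside the stand. Origin: centre of its underside. To be left alone.
- forceps: Loose steel forceps 130 mm long, lying beside the stand. Origin: centre of the underside. To be left alone.
- marker: Loose marker pen 140 mm long, 17 mm thick, lying on the bench. Origin: centre of the underside. To be left alone.
- dish: Loose white instrument tray 100 x 190 x 30 mm. Origin: centre of its underside. To be left alone.
- carton: Loose white and blue glove carton 120 x 230 x 85 mm. Origin: centre of its underside. To be left alone.

How it is judged (in metres and radians):
On the way, in this order (a step that is already met when the one before it is completed fails the run):
1. the lock button is pushed fully down (value of joint lock_button above 0.0068 m), for 0.1 s.
2. the freed arm is being drawn out by the gripper on the camera (value of joint draw above 0.03 m and contact force between the fingers and camera_arm above 2 N), for 0.1 s.
At the end, for the whole second after the job is handed in: The arm stands drawn out 80 mm, within 5 mm, and still (under 10 mm/s), held by the gripper's fingers on the camera or its knob (over 2 N), the camera not resting on the rack; the front rack is within 15 mm and the other loose things within 20 mm of where they stood (value of joint draw between 0.075 and 0.085 m and velocity of joint draw between -0.01 and 0.01 m/s and contact force between the fingers and camera_arm above 2 N and contact force between camera_arm and rack_front below 0.2 N and distance of rack_front from where it was at the start of the episode below 0.015 m and distance of each of rack_side, jar, forceps, marker, dish, carton from where it was at the start of the episode below 0.02 m); the arm keeps its last pose, push and grip.
It fails at once if a rack of tubes is knocked aside or tipped (distance of rack_front from where it was at the start of the episode above 0.015 m or distance of rack_side from where it was at the start of the episode above 0.02 m or angle between any of rack_front, rack_side's own z axis and vertical above 0.2 rad).
It fails at once if another thing on the bench is knocked aside (distance of any of jar, forceps, marker, dish, carton from where it was at the start of the episode above 0.02 m).
It also fails if it takes over 42 s, if anything falls off the work surface, if the arm or the gripper's body presses on something with over 40 N, if the wrist force passes 120 N, or if a joint passes its speed limit or range.

## Robot

A 6-joint arm with a two-finger parallel gripper is mounted at the origin on the work surface. World frame = base frame: x ahead of the robot, y to its left, z up, the work surface at z = 0. Lengths are in m, angles in degrees, forces in N, time in s.
With the tool pointing down it reaches from about 0.425 to 0.925 m from the base axis. Payload 12.5 kg.
Tool frame: the origin (TCP) lies midway between the tips of the shut fingers; the grasp point (between the pads) lies 19 mm behind it; y points along the fingers, z is the direction in which the jaws open and shut, and the axes are right-handed (so a half turn about y gives the same grasp; the last joint's range is limited). The gripper opens to 85 mm and grips with 20 to 120 N. Pads are 22 mm wide; open, the fingers measure 114 mm over their backs; the gripper's body (76 mm by 85 mm) begins 54 mm behind the grasp point. The pads swing forward as they close: fully open they stand 13 mm farther back than shut.
Start: joints at [61.902, 28.126, 89.318, -0, 62.55, -6.05], TCP at [0.235, 0.579, 0.231] pointing down, gripper open.
Joint ranges: [-177.58, 177.58], [-47.91, 125.51], [2.72, 160], [-65.01, 245.01], [3.68, 167.84], [-153.87, 153.87]. Speed limits (degrees/s): [127.2, 127.2, 159.86, 180, 180, 180].

## Interface

Orientations are given as a 3x3 rotation matrix whose columns are the frame's x, y, z axes.
In Python, from station import * gives the robot as it stands. Calls block until the motion is done:
- move_to(position, orientation): joint-space move of the TCP to a pose.
- move_l(position, orientation=None, velocity=0.15): straight line of the TCP; orientation=None keeps the orientation; velocity is the mean speed in m/s.
- set_joints(angles): joint-space move.
- move_gripper(opening, effort=None): finger opening in m; effort is the grip in N (None keeps the last); returns when the fingers have stopped.
- hold(seconds).
- ik(position, orientation): joint angles nearest the present ones, or None.
- capture(name): name is "scene" or "top"; returns (picture, depth): 384x512x3 uint8, red, green, blue; 384x512 float32, m along the optical axis (not along the pixel's ray), 0 where there is no reading.
- camera_model(name): a dict with "camera_matrix" (3x3 intrinsics, pixels), "rvec" (rotation vector, rad) and "tvec" (3), from world to camera coordinates, as OpenCV has them. Camera axes: x right, y down, z forward; pixel columns grow to the right and rows downward; lengths in m; the calibration is good to about 2 mm. A picture is of the moment at which its call begins. camera_model takes no time and is no camera call.
A pose or a line that the arm cannot do raises MotionError and nothing moves.
- hand_in(): hands the job in, once; it reports no verdict.
Readings, each from a call of its own:
- current_clock(): time.
- current_joints(): joint angles.
- current_qd(): joint speeds.
- current_effort(): joint torques, N m.
- current_tool_pos(): TCP position.
- current_eef_rot(): TCP orientation.
- current_force(): force on the tool from outside, world axes, zero at the start.
- current_ft_torque(): the same for the moment, N m.
- current_grip_width(): finger opening in m.
Only numpy, scipy, OpenCV 4.12 (cv2) and the standard library are available. Lean on these libraries where they do the work, as an engineer would, in place of code of your own. Each camera call takes 0.05 s, during which the arm holds its last target.

## Working session

There is one attempt and no reset: what is moved stays moved. The work goes in short steps, each a Python script; the robot and the scene stay as the last script left them, time stands still between calls to the robot, and variables do not carry over. Pictures are saved under pics/ and viewed, and the job is handed in when it is done.

```bash
mkdir -p pics; python3 - <<'E'
from station import *
import cv2,numpy as np
for n in("scene","top"):
    p,d=capture(n); cv2.imwrite(f"pics/{n}0.png",cv2.cvtColor(p,cv2.COLOR_RGB2BGR)); np.save(f"pics/{n}0.npy",d)
    m=camera_model(n); print(m)
print(current_clock(),current_eef_rot(),current_force(),current_grip_width())
E
```

```text
{'camera_matrix': array([[436.02491927,   0.        , 254.009336  ],
       [  0.        , 436.02491927, 198.68106139],
       [  0.        ,   0.        ,   1.        ]]), 'rvec': array([ 2.43080292,  0.62247049, -0.19153229]), 'tvec': array([-0.46674416, -0.13828882,  1.8446934 ])}
{'camera_matrix': array([[471.6677392 ,   0.        , 260.99720577],
       [  0.        , 471.6677392 , 194.16220909],
       [  0.        ,   0.        ,   1.        ]]), 'rvec': array([ 2.1470178 , -2.03456811,  0.24873875]), 'tvec': array([-0.05168135,  0.59184913,  1.47521105])}
0.1 [[ 9.26861851e-01 -4.80705263e-04  3.75402289e-01]
 [-3.75402584e-01 -9.21471410e-04  9.26861398e-01]
 [-9.96246756e-05 -9.99999460e-01 -1.03453469e-03]] [0.4888457  0.21802278 0.93731779] 0.08567056087534021
```

```bash
python3 -c "
import cv2
for n in('scene','top'):
    p=cv2.imread(f'pics/{n}0.png'); cv2.imwrite(f'pics/{n}0b.png',cv2.resize(p,(800,600),interpolation=cv2.INTER_CUBIC))"
```

```text
(no output)
```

View pics/scene0b.png

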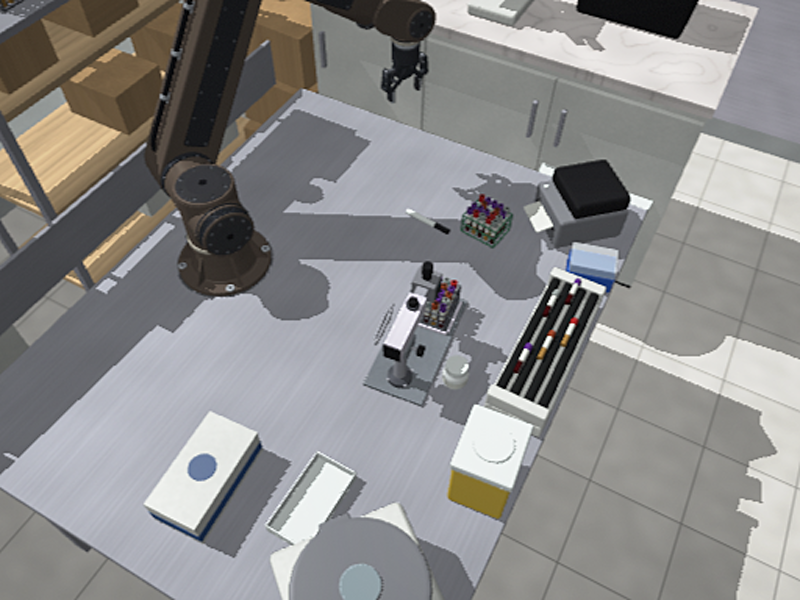

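View pics/top0b.png

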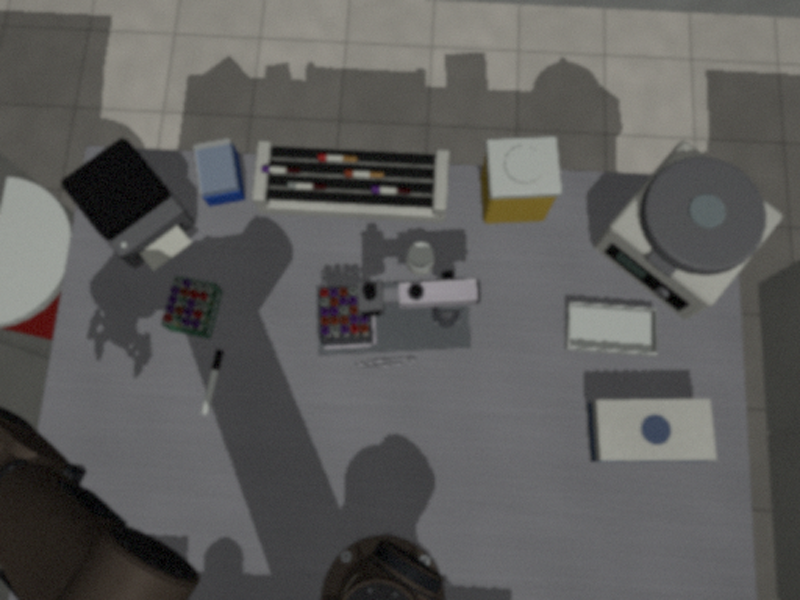

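The arm lies across the robot's front and draws out to the left in the top picture. In the 800x600 top view, the knob is at about (370,290) and the button at about (416,291). In the scene view they are at about (427,268) and (413,302). Next I'll enlarge both areas.

```bash
python3 -c "
import cv2
p=cv2.imread('pics/scene0.png'); cv2.imwrite('pics/sc_crop.png',cv2.resize(p[150:265,225:325],(700,805)[:2] if 0 else (520,598),interpolation=cv2.INTER_CUBIC))
p=cv2.imread('pics/top0.png'); cv2.imwrite('pics/tp_crop.png',cv2.resize(cv2.convertScaleAbs(p[140:240,195:325],alpha=1.6),(780,600),interpolation=cv2.INTER_CUBIC))"
```

```text
(no output)
```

View pics/sc_crop.png

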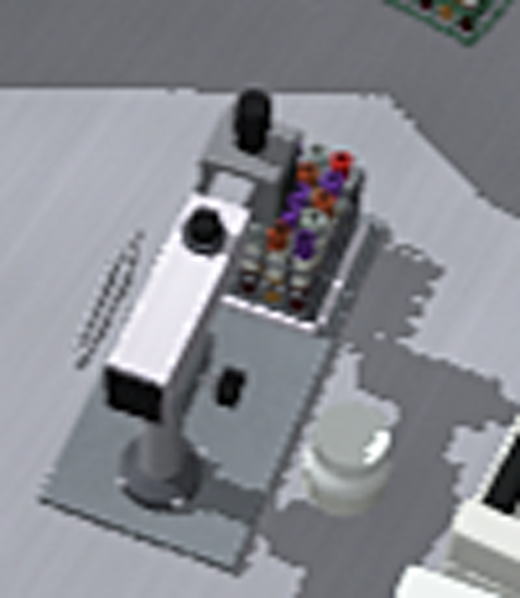

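View pics/tp_crop.png

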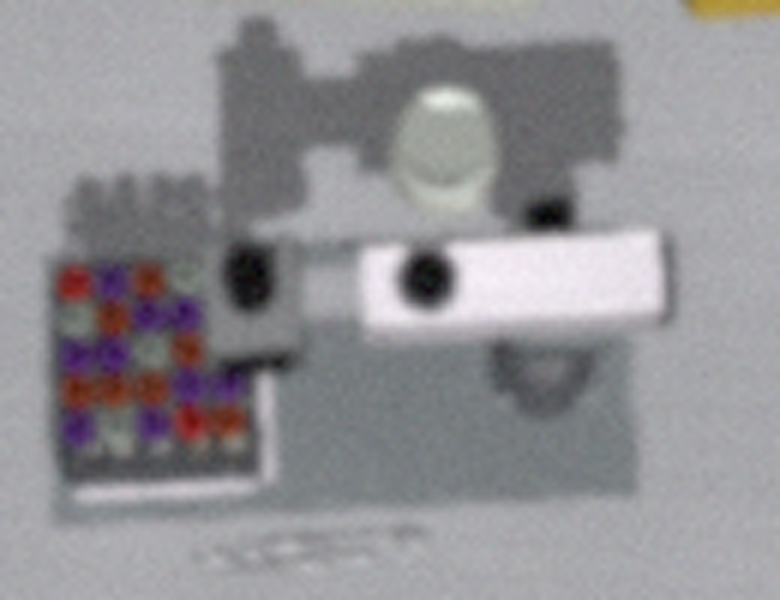

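```bash
cat > h.py <<'E'
from station import *
import cv2,numpy as np
def unproj(n,u,v,z):
    m=camera_model(n);R=cv2.Rodrigues(m["rvec"])[0];t=m["tvec"]
    r=R.T@np.linalg.inv(m["camera_matrix"])@[u,v,1];c=-R.T@t
    return c+r*(z-c[2])/r[2]
def proj(n,P):
    m=camera_model(n); return cv2.projectPoints(np.array(P,float).reshape(-1,3),m["rvec"],m["tvec"],m["camera_matrix"],None)[0][:,0]
E
python3 - <<'E'
from h import *
T=lambda x,y:(195+(x+.5)/6-.5,140+(y+.5)/6-.5)
S=lambda x,y:(225+(x+.5)/5.2-.5,150+(y+.5)/5.2-.5)
for nm,p,z in [("knob",(250,263),.25),("button",(428,277),.228),("mouthA",(362,246),.208),("mouthB",(366,329),.208),("rearA",(660,230),.208),("rearB",(665,316),.208),("plate",(636,490),.01),("plate fl",(55,520),.01)]:
    print("top",nm,unproj("top",*T(*p),z).round(4))
for nm,p,z in [("knob",(254,103),.25),("button",(205,227),.228),("mouthA",(192,192),.208),("mouthB",(249,212),.208),("rearA",(106,368),.208),("rearB",(163,388),.208),("plateRL",(42,498),.01),("plateRR",(238,572),.01),("jar",(350,440),.068)]:
    print("scene",nm,unproj("scene",*S(*p),z).round(4))
E
```

```text
top knob [0.5782 0.0518 0.25  ]
top button [ 0.5817 -0.0346  0.228 ]
top mouthA [ 0.6013 -0.0008  0.208 ]
top mouthB [ 0.5587 -0.0052  0.208 ]
top rearA [ 0.6176 -0.1495  0.208 ]
top rearB [ 0.5733 -0.1534  0.208 ]
top plate [ 0.5223 -0.1573  0.01  ]
top plate fl [0.4878 0.1669 0.01  ]
scene knob [0.5759 0.0528 0.25  ]
scene button [ 0.5885 -0.0401  0.228 ]
scene mouthA [ 0.5605 -0.0043  0.208 ]
scene mouthB [ 0.6017 -0.0008  0.208 ]
scene rearA [ 0.5795 -0.1562  0.208 ]
scene rearB [ 0.6182 -0.1521  0.208 ]
scene plateRL [ 0.5279 -0.1589  0.01  ]
scene plateRR [ 0.6767 -0.1446  0.01  ]
scene jar [ 0.7098 -0.0448  0.068 ]
```

```bash
cat >> h.py <<'E'
A=np.radians(96.0); D=np.array([np.cos(A),np.sin(A),0]); L=np.array([-np.sin(A),np.cos(A),0]) # left
M=np.array([0.5806,-0.003,0])
O=M-0.02*D
def st(x,y,z): return O+D*x+L*y+[0,0,z]
RO=np.column_stack([np.cross([0,0,-1],D),[0,0,-1],D])
def overlay(n,img,dr=0.):
    th=np.linspace(0,2*np.pi,40)
    c=lambda x,r,z:[st(x+r*np.cos(t),r*np.sin(t),z) for t in th]
    polys=[[st(-.13,-.019,.208),st(.02,-.019,.208),st(.02,.019,.208),st(-.13,.019,.208)],
     c(-.012,.011,.228),c(.075+dr,.013,.25),c(.075+dr,.013,.208),
     [st(-.13,-.075,.01),st(.2,-.075,.01),st(.2,.075,.01),st(-.13,.075,.01)]]
    k=6; big=cv2.resize(img,None,fx=k,fy=k,interpolation=cv2.INTER_CUBIC)
    for p in polys: cv2.polylines(big,[np.int32((proj(n,p)+.5)*k-.5)],True,(0,255,0),1)
    return big
E
python3 - <<'E'
from h import *
b=overlay("top",cv2.convertScaleAbs(cv2.imread("pics/top0.png"),alpha=1.6)); cv2.imwrite("pics/ov_t.png",b[840:1440,1170:1950])
b=overlay("scene",cv2.imread("pics/scene0.png")); cv2.imwrite("pics/ov_s.png",b[990:1590,1350:1950])
E
```

```text
(no output)
```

View pics/ov_t.png

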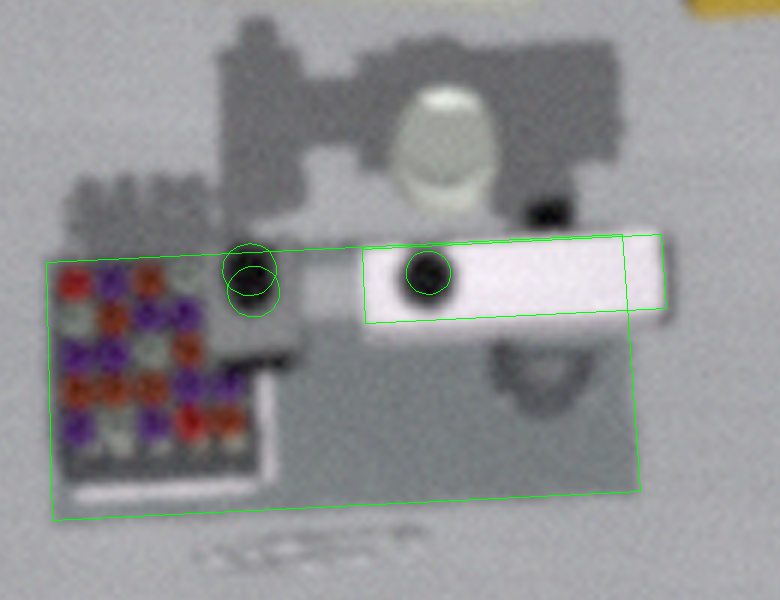

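View pics/ov_s.png

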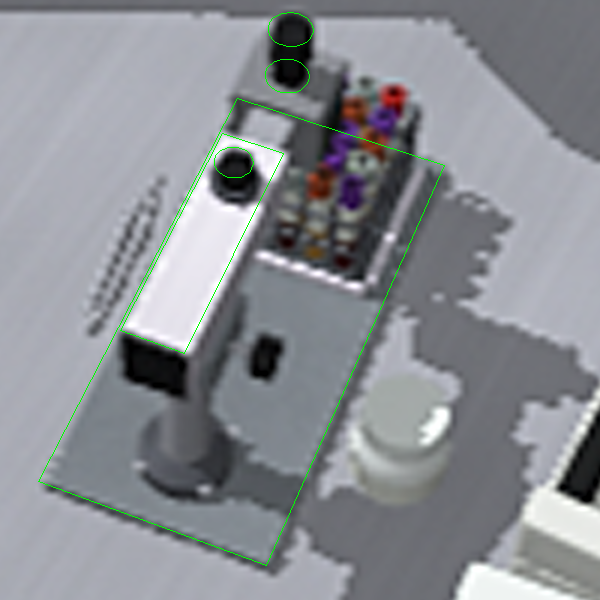

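The overlay of the fitted stand matches the sleeve, button, knob and plate outlines to within 1–2 px in both views. Next I'll go above the button with the fingers shut.

```bash
python3 - <<'E'
from h import *
move_l([0.235,0.579,0.36],velocity=0.2)
print(ik(st(-.012,0,.30),RO))
move_to(st(-.012,0,.30),RO)
move_gripper(0.0,40)
print(current_clock(),current_tool_pos(),st(-.012,0,.3),current_force(),current_grip_width())
for n in("scene","top"):
    p,_=capture(n); b=overlay(n,cv2.convertScaleAbs(cv2.cvtColor(p,cv2.COLOR_RGB2BGR),alpha=1.6 if n=="top" else 1))
    cv2.imwrite(f"pics/a_{n}.png",b[840:1440,1170:1950] if n=="top" else b[990:1590,1350:1950])
E
```

```text
[-9.88117382e+00  2.13173908e+01  8.97799156e+01 -2.54444375e-14
  6.89026936e+01 -1.05881174e+02]
4.1667 [ 0.58392799 -0.03485668  0.29997802] [ 0.58394491 -0.0348247   0.3       ] [ 0.04008214 -0.38299924  0.03503295] -0.00020656426106241448
```

View pics/a_scene.png

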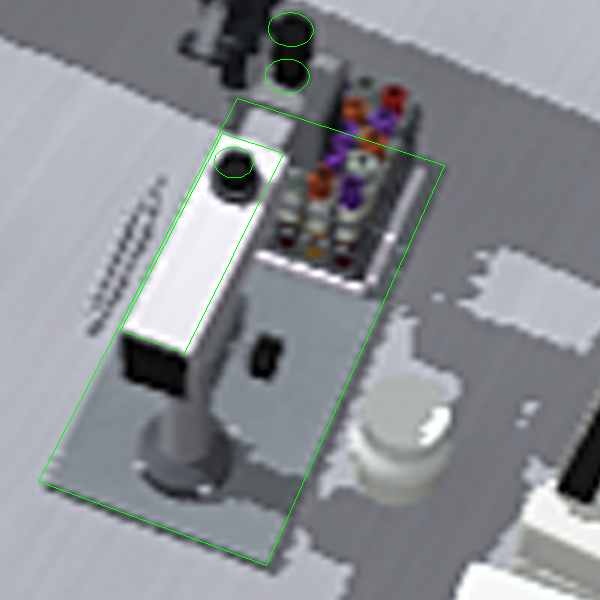

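View pics/a_top.png

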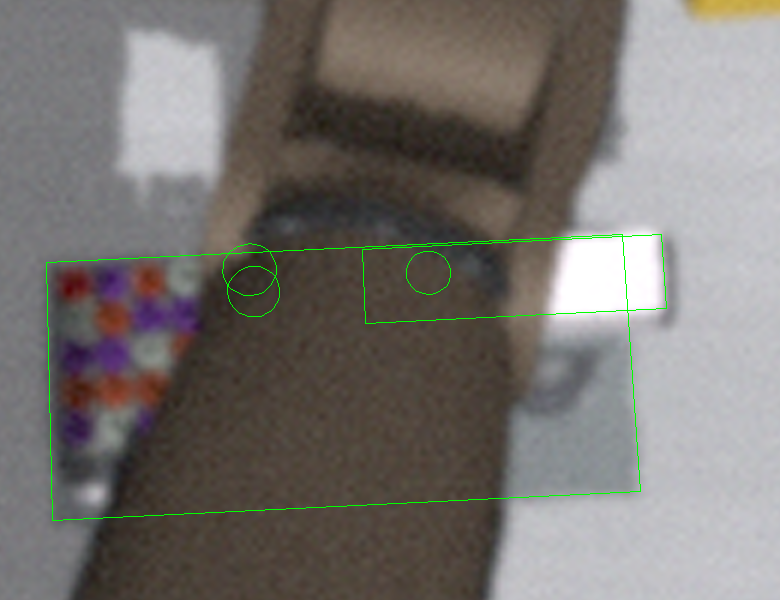

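```bash
python3 - <<'E'
from h import *
print(proj("scene",st(-.012,0,.3))*6-[1350,990])
F0=np.array(current_force())
move_l(st(-.012,0,.235),velocity=0.1)
print(current_force()-F0)
for z in np.arange(.231,.2155,-.002):
    move_l(st(-.012,0,z),velocity=0.04); hold(.05)
    f=current_force()-F0; print(round(z,4),f.round(2),current_tool_pos()[2].round(4))
    if f[2]>12: break
hold(.3); print(current_clock(),current_force()-F0)
for n in("scene","top"):
    p,_=capture(n); b=overlay(n,cv2.convertScaleAbs(cv2.cvtColor(p,cv2.COLOR_RGB2BGR),alpha=1.6 if n=="top" else 1))
    cv2.imwrite(f"pics/b_{n}.png",b[840:1440,1170:1950] if n=="top" else b[990:1590,1350:1950])
E
```

```text
[[235.12714356  78.89839485]]
[0.37239418 0.06051871 0.6570902 ]
0.231 [ 0.4   0.79 -0.55] 0.2312
0.229 [-0.55  0.25  0.42] 0.229
0.227 [1.05 0.1  1.52] 0.2271
0.225 [1.93 0.36 2.28] 0.2251
0.223 [2.48 0.72 4.49] 0.2231
0.221 [ 2.62 -0.55  4.53] 0.2212
0.219 [ 0.06 -0.5  11.92] 0.22
0.217 [-6.55  0.31 27.52] 0.2198
7.7667 [-4.96820845  1.14295169 28.18828892]
```

The top view was blocked by the forearm. The force rose steadily from 0.228 and bottomed out hard at z≈0.220, which is the full 8 mm. Next I'll check that the arm has sprung out.

View pics/b_scene.png

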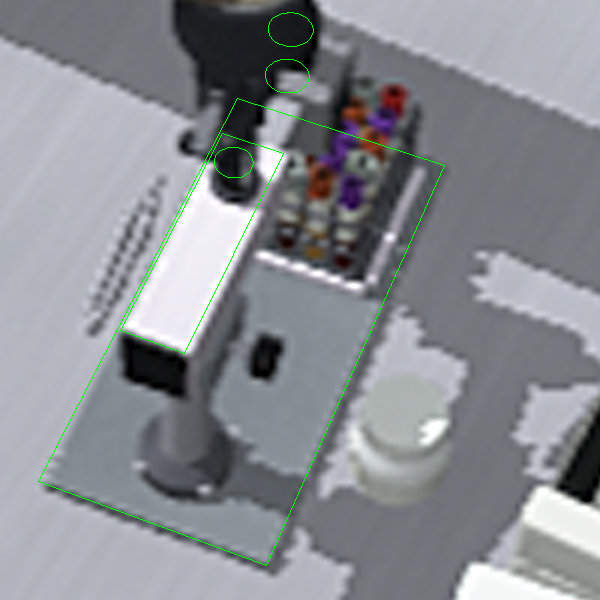

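The housing's right corner has moved from about (345,60) to (352,42), so the arm has sprung out. I'll retreat and look with a clear view.

```bash
python3 - <<'E'
from h import *
move_l(st(-.012,0,.31),velocity=0.15)
move_gripper(0.085,40)
p,_=capture("scene"); 
move_l(st(.089,0,.31),velocity=0.15)
b=overlay("scene",cv2.cvtColor(p,cv2.COLOR_RGB2BGR),.0135)
cv2.imwrite("pics/c_scene.png",b[930:1530,1350:1950])
print(current_clock(),current_tool_pos())
E
```

```text
10.2917 [0.5734617  0.06521962 0.30998199]
```

View pics/c_scene.png

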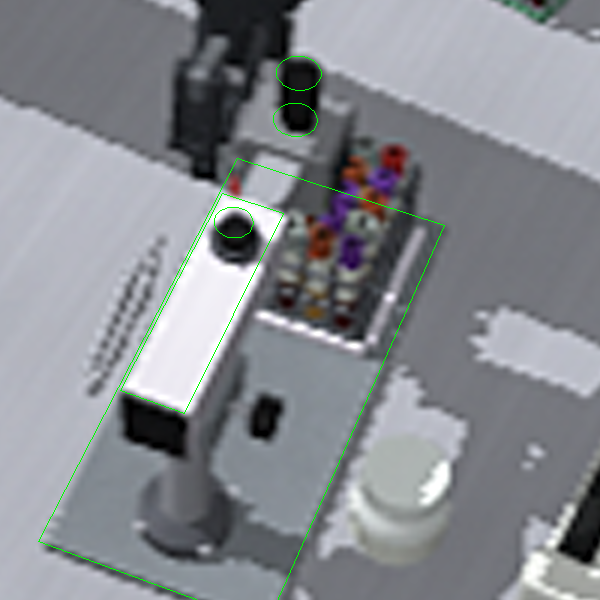

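The predicted knob circles for a draw of 13.5 mm sit on the knob at (299,73). I'll descend over it, grip along the arm and draw in steps.

```bash
python3 - <<'E'
from h import *
F0=np.array(current_force())
move_l(st(.0885,0,.26),velocity=0.15)
move_l(st(.0885,0,.215),velocity=0.06)
print(current_force()-F0)
move_gripper(0.0,50); hold(.1)
print(current_clock(),current_grip_width(),(current_force()-F0).round(2),current_tool_pos())
p,_=capture("scene"); b=overlay("scene",cv2.cvtColor(p,cv2.COLOR_RGB2BGR),.0135)
cv2.imwrite("pics/d_scene.png",b[930:1530,1350:1950])
E
```

```text
[-0.43681338  0.6643651  -0.15661436]
12.3583 0.024891073631980298 [-0.94  1.61  4.78] [0.57347427 0.06521542 0.21531708]
```

View pics/d_scene.png

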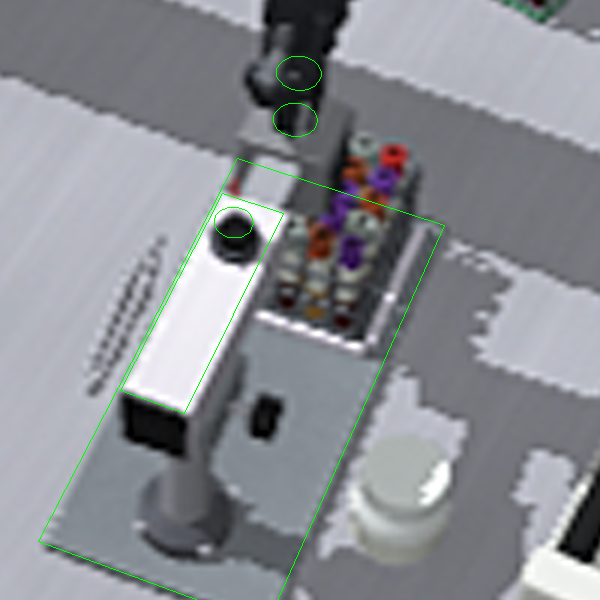

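The fingers are on the knob, with a width of 25 mm against the knob's nominal 26. Now I'll draw it out.

```bash
python3 - <<'E'
from h import *
F0=np.array(current_force())
for x in (.125,.155):
    move_l(st(x,0,.215),velocity=0.04); hold(.3)
    f=np.array(current_force()); print(current_clock(),f.round(2),"along",(f@D).round(2),current_grip_width(),(current_tool_pos()-O)@D)
for n in("scene","top"):
    p,d=capture(n); p=cv2.cvtColor(p,cv2.COLOR_RGB2BGR); cv2.imwrite(f"pics/e_{n}_raw.png",p); np.save(f"pics/e_{n}.npy",d)
    b=overlay(n,cv2.convertScaleAbs(p,alpha=1.6 if n=="top" else 1),.08)
    cv2.imwrite(f"pics/e_{n}.png",b[840:1440,1110:1890] if n=="top" else b[900:1500,1350:1950])
E
python3 -c "
import cv2
p=cv2.imread('pics/e_scene_raw.png'); cv2.imwrite('pics/e_zoom.png',cv2.resize(p[158:200,250:290],(560,588),interpolation=cv2.INTER_CUBIC))"
```

```text
13.7667 [-1.2  -4.55  6.35] along -4.4 0.02460362513530495 0.12442015051873814
14.9667 [-3.34 -7.08  5.84] along -6.7 0.02506607255433523 0.15407536032627409
```

View pics/e_scene.png

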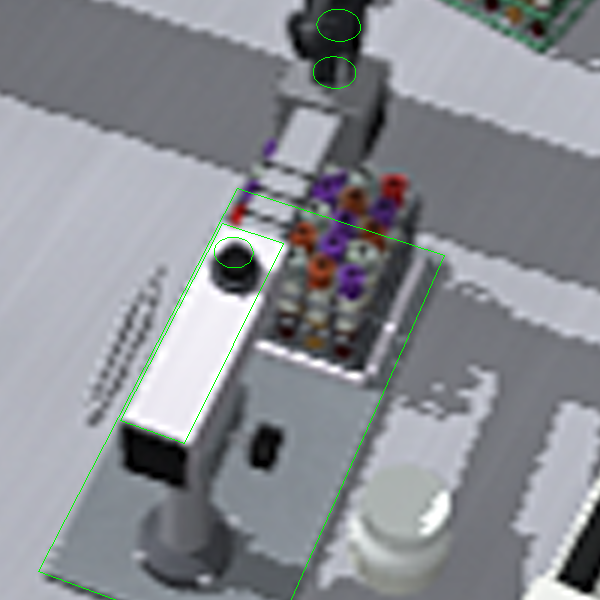

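View pics/e_top.png

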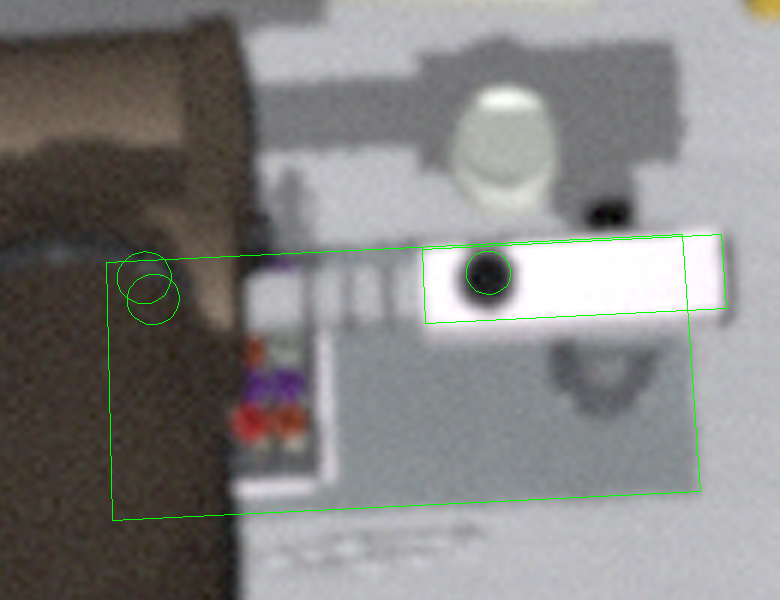

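View pics/e_zoom.png

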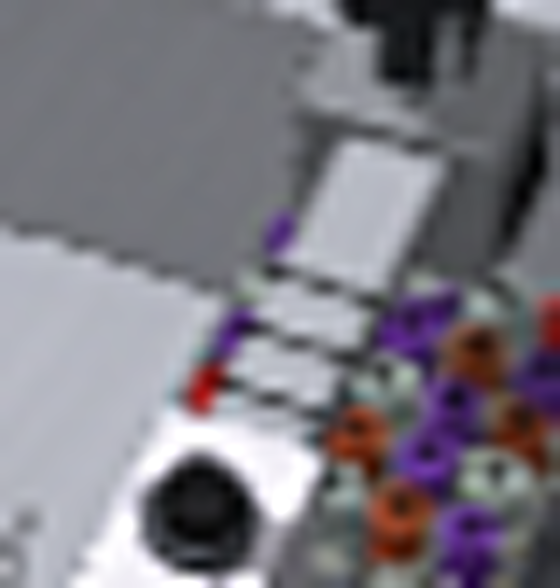

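Three lines are out, at x≈309, 348 and 388 in the top crop, and the mouth is at about 423. The fourth line is at or just inside the mouth. I'll measure this on an intensity profile.

```bash
python3 - <<'E'
from h import *
zb=.205
for n in("top","scene"):
    g=cv2.cvtColor(cv2.imread(f"pics/e_{n}_raw.png"),cv2.COLOR_BGR2GRAY).astype(np.float32)
    xs=np.arange(.0,.10,.001)
    for z in (.205,.200):
        prof=np.zeros(len(xs))
        for y in np.linspace(-.008,.008,9):
            q=proj(n,[st(x,y,z) for x in xs]).astype(np.float32)
            prof+=cv2.remap(g,q[:,0].copy(),q[:,1].copy(),cv2.INTER_CUBIC).ravel()
        print(n,z,[(int(round(x*1000)),int(v/9)) for x,v in zip(xs,prof)])
E
```

```text
top 0.205 [(0, 76), (1, 88), (2, 98), (3, 112), (4, 123), (5, 132), (6, 142), (7, 150), (8, 154), (9, 158), (10, 160), (11, 161), (12, 161), (13, 162), (14, 161), (15, 160), (16, 159), (17, 158), (18, 154), (19, 150), (20, 145), (21, 139), (22, 133), (23, 128), (24, 122), (25, 119), (26, 117), (27, 115), (28, 115), (29, 116), (30, 115), (31, 113), (32, 111), (33, 107), (34, 103), (35, 99), (36, 94), (37, 89), (38, 87), (39, 87), (40, 89), (41, 93), (42, 99), (43, 104), (44, 108), (45, 112), (46, 114), (47, 114), (48, 114), (49, 115), (50, 115), (51, 114), (52, 113), (53, 111), (54, 107), (55, 103), (56, 99), (57, 95), (58, 94), (59, 94), (60, 96), (61, 100), (62, 104), (63, 108), (64, 111), (65, 113), (66, 115), (67, 115), (68, 115), (69, 113), (70, 113), (71, 112), (72, 109), (73, 105), (74, 101), (75, 97), (76, 92), (77, 89), (78, 87), (79, 88), (80, 91), (81, 95), (82, 100), (83, 105), (84, 109), (85, 111), (86, 112), (87, 113), (88, 115), (89, 116), (90, 116), (91, 116), (92, 115), (93, 115), (94, 115), (95, 115), (96, 115), (97, 115), (98, 115), (99, 114)]
top 0.2 [(0, 81), (1, 
[... 2534 characters left out ...]
, 151), (37, 130), (38, 113), (39, 105), (40, 110), (41, 128), (42, 151), (43, 174), (44, 189), (45, 196), (46, 197), (47, 195), (48, 193), (49, 192), (50, 191), (51, 191), (52, 190), (53, 186), (54, 178), (55, 163), (56, 144), (57, 125), (58, 113), (59, 110), (60, 119), (61, 136), (62, 157), (63, 176), (64, 188), (65, 194), (66, 195), (67, 194), (68, 193), (69, 191), (70, 191), (71, 190), (72, 189), (73, 185), (74, 176), (75, 161), (76, 142), (77, 124), (78, 111), (79, 109), (80, 116), (81, 131), (82, 151), (83, 169), (84, 182), (85, 190), (86, 194), (87, 194), (88, 192), (89, 190), (90, 187), (91, 186), (92, 185), (93, 185), (94, 186), (95, 186), (96, 185), (97, 185), (98, 185), (99, 185)]
```

By the profiles, the fourth line is about 2.5 mm inside the mouth, so the draw is about 77.5 mm in both views. The kinematics say 79.1 mm. I'll draw 2 mm more and check again.

```bash
python3 - <<'E'
from h import *
move_l(st(.157,0,.215),velocity=0.02); hold(.5)
f=np.array(current_force()); print(current_clock(),f.round(2),(f@D).round(2),current_grip_width(),(current_tool_pos()-O)@D)
q0=current_tool_pos(); 
p,d=capture("top"); p=cv2.cvtColor(p,cv2.COLOR_RGB2BGR); cv2.imwrite("pics/f_top_raw.png",p)
s,_=capture("scene"); s=cv2.cvtColor(s,cv2.COLOR_RGB2BGR); cv2.imwrite("pics/f_scene.png",cv2.resize(s,(800,600),interpolation=cv2.INTER_CUBIC))
g=cv2.cvtColor(p,cv2.COLOR_BGR2GRAY).astype(np.float32)
xs=np.arange(.01,.10,.0005); prof=0
for y in np.linspace(-.008,.008,9):
    q=proj("top",[st(x,y,.203) for x in xs]).astype(np.float32)
    prof=prof+cv2.remap(g,q[:,0].copy(),q[:,1].copy(),cv2.INTER_CUBIC).ravel()/9
from scipy.signal import find_peaks
pk=find_peaks(-prof,prominence=10)[0]; print(xs[pk],"mouth",xs[np.argmax(prof<138)],"drift",current_tool_pos()-q0)
E
```

```text
15.8167 [-3.52 -7.63  5.73] -7.22 0.02516448441002346 0.15592721541628266
[0.0405 0.06   0.0805] mouth 0.02050000000000001 drift [2.22324169e-05 3.27033720e-05 1.48834258e-05]
```

View pics/f_scene.png

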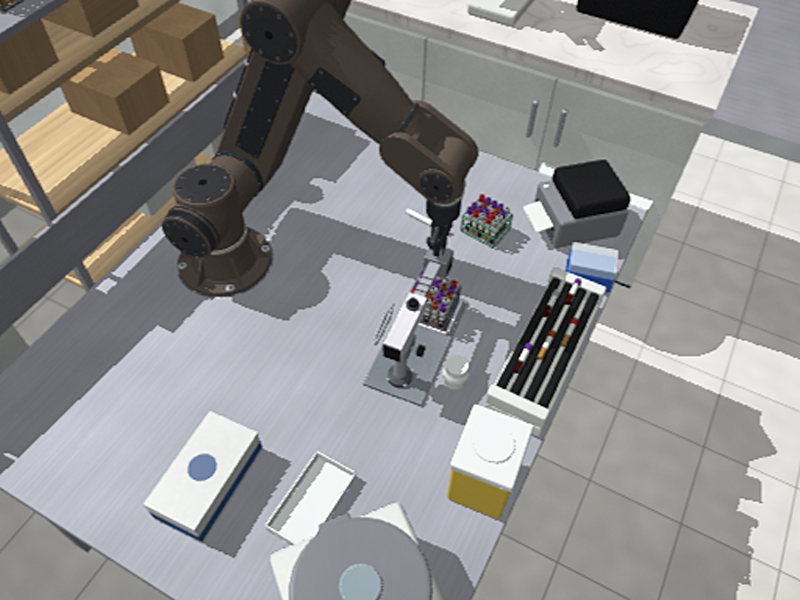

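The fourth line is now at 20.3 mm against the mouth edge at 20.5 mm. The arm is still, and the racks and other things stand where they were. Handing in.

```bash
python3 - <<'E'
from h import *
print(hand_in(),current_clock(),current_grip_width())
E
```

```text
the job is handed in; nothing more can be done
the job is handed in; nothing more can be done
```

I pressed the lock button fully down, gripped the camera's knob at 50 N and drew the arm out to about 80 mm. I handed the job in at about 16 s, still holding it there.

- **Button:** it bottomed out at z≈0.220 m, the full 8 mm of travel. The last press was 28 N, well over the 6 N needed, because I stepped 2 mm further after contact.
- **Draw:** my first stop was a little short, about 77.5 mm by the camera but 79.1 mm by the arm's own position, so I drew 2 mm more. At the end the camera gave about 79.8 mm, with the fourth line level with the mouth, and the arm's position gave 80.9 mm. They disagree by about 1 mm, and both are inside the ±5 mm allowed.
- **Hold:** the pull along the arm was about 7 N, matching the return spring. The fingers stood at 25 mm on the knob, and the arm drifted less than 0.1 mm during the last check.
- **Other things:** in the last scene picture the racks and loose things look unmoved; I did not measure their positions.

There was also a steady vertical force of about 6 N on the gripper after it closed. I did not find its cause; the fingertips may be touching the camera's top.

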